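# Find the heavy side of a rotor on the balancing jig

### The arm

A 6-joint arm with a two-finger parallel gripper is mounted at the origin on a cart in front of the work surface, level with it; the furniture and walls round the work are solid. World frame = base frame: x ahead of the robot, y to its left, z up, the work surface at z = 0. Lengths are in mm, angles in rad, forces in N, time in s.
With the tool pointing down it reaches from about 400 to 825 mm from the base axis. Payload 7 kg.
Tool frame: the origin (TCP) lies midway between the tips of the shut fingers; the grasp point (between the pads) lies 19 mm behind it; z points along the fingers, y is the line along which they close (so a half turn about z gives the same grasp; the last joint's range is limited). The gripper opens to 85 mm and grips with 20 to 120 N. Pads are 22 mm wide; open, the fingers measure 114 mm over their backs; the gripper's body (76 mm by 85 mm) begins 54 mm behind the grasp point. The pads swing forward as they close: fully open they stand 13 mm farther back than shut.
Start: joints at [1.519, 0.359, 0.012, 0, -1.224, -0.288], TCP at [224.984, 636.378, 202.102] pointing down, gripper open.
Joint ranges: [-3.07, 3.07], [-1.43, 2.12], [-1.02, 1.25], [-3.03, 1.67], [-3.05, -0], [-3.03, 3.03]. Speed limits (rad/s): [2.39, 2.39, 3.01, 3.14, 3.14, 3.14].

### API

Orientations are given as [roll, pitch, yaw] about the fixed x, y, z axes, in that order (R = Rz(yaw) Ry(pitch) Rx(roll)).
In Python, from station import arm gives the robot as it stands.
- The arm moves only by the tool apply_moves, never from a script. Its arguments are lists of equal length, an entry for each row: "slide": the shift along the tool's x, y, z scaled (see below), a list of three; "dr": the turn, a rotation vector about the tool's x, y, z scaled (see below), a list of three; "fingers": the closure, from 0 (fully open) to 1 (shut). A call has 1 to 12 rows; each row is the pose to reach, as a shift and turn from the pose commanded when the call began, along the tool's axes at that moment; what a row does not reach only later rows make up. The controller multiplies each number of a shift by 200 mm and each number of a turn by 45 degrees. A row lasts 1/12 s, in which the tool goes at most 41.7 mm and 7.16 degrees, less where a joint would pass 70% of its speed; a pose out of reach is approached as far as the arm can. A call with a number of a shift or a turn outside -1 to 1 is refused whole. A call with a gripper value outside its range is refused whole. The fingers move at their own pace and stop on an object; "squeeze" is the grip in N (left out, the last holds). Time passes only in rows, so rows that repeat a pose let the fingers close. It gives the time, the measured TCP pose, the force, the opening and the grip force at its end, in the units of the state.
- arm.observe(): the state, without advancing time (a new reading comes with each control period).
- arm.camera(name): name is "scene" or "top"; returns (picture, depth): 400x640x3 uint8, red, green, blue; 400x640 float32, mm along the optical axis (not along the pixel's ray), 0 where there is no reading.
- arm.camera_info(name): a dict with "fx", "fy", "cx", "cy" (pixels), "R" (3x3) and "t" (3): a world point X has camera coordinates R X + t. Camera axes: x right, y down, z forward; pixel columns grow to the right and rows downward; lengths in mm; the calibration is good to about 2 mm. A picture is of the moment at which its call begins. camera_info takes no time and is no camera call.
- arm.sign_off(): hands the job in; it is judged then, once.
The state is a dict: "clock": time; "q": joint angles; "joint_vel": joint speeds; "effort": joint torques, N m; "tool_pos": TCP position; "tcp_rot": TCP orientation; "ft_force": force on the tool from outside, world axes, zero at the start; "moment": the same for the moment, N m; "opening": opening from 0.0 (shut) to 1.0 (fully open); "gripper_force": force on a finger pad.
Only numpy, scipy, OpenCV 4.12 (cv2) and the standard library are available. Lean on these libraries where they do the work, as an engineer would, in place of code of your own. Each camera call takes 0.05 s, during which the arm holds its last target. There are 200 camera calls.

### The job

A rotor has just been laid in the blue balancing jig: swing the orange keeper bar down until it is fully shut over the front bearing. Then turn the rotor by hand to find out which side of it is heavy (the red mark does not tell), and finish holding the rotor still in the gripper with its heavy side pointing straight down; the program ends while still gripping it. Do not push the bowl, tape roll or black jar about.

Things in the scene. Friction and masses are not known exactly. Their poses are not given: they have to be found in the camera images.
- jig: balancing jig fixed to the bench: blue base 160 x 110 mm (x, y), 12 mm thick; two aluminium bearing uprights at its x = -60 mm (front) and +60 mm (rear), each 12 mm thick in x, 56 mm wide in y, tops 102 mm up (rear one capped, 111 mm). Origin: centre of the base's underside; z up. The axle runs along the jig's x axis, 90 mm up. Placed and yawed differently each time; it does not move
- keeper (a joint): angle (rad) of the orange keeper bar: 0 fully shut (level), positive raised. Its hinge line is parallel to the jig's x axis. Shut, the bar runs from the hinge 76 mm towards the jig's +y, 12 to 16 mm wide, top 112 to 114 mm above the bench. Starts partly open, up to 1 rad; a stiff hinge (0.04 N m) holds it wherever it is left, so press it down from above
- keeper_hinge (a point): middle of the keeper's hinge line, at the jig's x = -60, y = -26, z = 108 mm
- keeper_tip (a point): on the upper side of the black end of the keeper bar, 74 mm from the hinge
- rotor (a joint): angle (rad) of the rotor about the jig's +x axis, any number of turns: 0 with the red mark on top; positive carries the mark from the top towards the jig's -y side. One side is heavy: a weight is hidden inside, at an angle to the red mark that differs each time. Gravity turns the free rotor slowly (under 2 rad/s, without swinging through) heavy side downwards, but the bearings drag
- axle_mid (a point): middle of the rotor, on its axle line, 90 mm above the bench. The drag stops the free rotor about 19 to 28 degrees short of heavy side down, on the side it came from; it stays put anywhere in that band, and likewise near heavy side up. Drag is equal both ways, so heavy side down lies midway between the stops reached from the two sides. The last few degrees of a fall take 2 to 3 s
- mark (a point): red stripe on the rim and both faces of the rotor, 48 mm from the axle; only an index. The rotor is a grey disc, radius 48 mm, 18 mm thick along the jig's x, midway between the uprights, top of the rim 138 mm above the bench; hub 32 mm across stands 9 mm out of each face. It can be pinched across its two faces at the rim from above and turned by carrying the grip round the axle
- parts_bowl: the steel parts bowl, 100 mm across, 28 mm high, a bystander; origin at the centre of its underside
- tape: the roll of black tape, 62 mm across, 19 mm high, a bystander; origin at the centre of its underside
- jar: the small black jar, 34 mm across, 56 mm high, a bystander; origin at the centre of its underside
Things that resemble listed ones, but are neither listed nor needed, are in the scene too. Leave any yellow look-alike of the jig alone.

How it is judged (in metres and radians):
On the way, in this order (a step that is already met when the one before it is completed fails the run):
1. the keeper bar is shut (within 0.06 rad) (value of joint keeper below 0.06 rad), for 0.2 s.
2. the fingers turn the rotor (contact force between the fingers and rotor above 0.2 N and (velocity of joint rotor above 0.1 rad/s or velocity of joint rotor below -0.1 rad/s)), for 0.1 s.
At the end, for the whole second after the job is handed in: the keeper is shut (within 0.06 rad); the rotor is held by the fingers (more than 1 N) and still, with its heavy side below the axle and within 0.2 rad (11 degrees) of straight down (value of joint keeper below 0.06 rad and contact force between the fingers and rotor above 1 N and velocity of joint rotor between -0.1 and 0.1 rad/s and height (world z) of insert_c0 below 0.09 m and y of insert_c0 in the frame of jig between -0.0064 and 0.0064 m); the arm keeps its last pose, push and grip.
It fails at once if the steel parts bowl, 100 mm across, 28 mm high is pushed more than 30 mm (distance of parts_bowl from where it was at the start of the episode above 0.03 m).
It fails at once if the roll of black tape, 62 mm across, 19 mm high is pushed more than 30 mm (distance of tape from where it was at the start of the episode above 0.03 m).
It fails at once if the small black jar, 34 mm across, 56 mm high is pushed more than 30 mm (distance of jar from where it was at the start of the episode above 0.03 m).
It also fails if it takes over 64 s, if anything falls off the work surface, if the arm or the gripper's body presses on something with over 40 N, if the wrist force passes 120 N, or if a joint passes its speed limit or range.

## Working session

There is one attempt and no reset: what is moved stays moved. The work goes in short steps, Python scripts to look and compute and a tool call to move; the robot and the scene stay as the last step left them, time stands still between calls to the robot, and variables do not carry over. Pictures are saved under pics/ and viewed, at most 10 in all, crops included, and the job is handed in when it is done.

Besides the shell and the picture viewer there is one more tool, called after "Request:" as name(argument=value, ...) on one line, values as JSON. apply_moves: Moves the arm, as the interface text tells. Its arguments: {"type":"object","properties":{"slide":{"type":"array","items":{"type":"array","items":{"type":"number"}}},"dr":{"type":"array","items":{"type":"array","items":{"type":"number"}}},"fingers":{"type":"array","items":{"type":"number"}},"squeeze":{"type":"number"}},"required":["slide","dr","fingers"]}

```bash
mkdir -p pics; ls; python3 - <<'E'
from station import arm
import cv2,numpy as np
print(arm.observe())
for n in("scene","top"):
    p,d=arm.camera(n); cv2.imwrite(f"pics/{n}0.png",p[:,:,::-1]); np.save(f"{n}0.npy",d); print(arm.camera_info(n))
E
```

```text
pics
{'clock': 0.0, 'q': array([ 1.51911491e+00,  3.59399133e-01,  1.10660288e-02, -3.58670072e-04,
       -1.22413984e+00, -2.88099857e-01]), 'joint_vel': array([-0.00047477, -0.00061278, -0.00181789, -0.00016719, -0.00054877,
       -0.00261737]), 'effort': array([-2.25310346e-04, -5.83321309e+01,  2.93417680e+01,  6.93664491e+00,
       -5.93454941e-03, -7.18268751e-06]), 'tool_pos': array([224.81316706, 635.8846211 , 201.15741412]), 'tcp_rot': array([ 3.13988933e+00, -1.53149321e-04, -3.39903283e-01]), 'ft_force': array([-0.07215173,  0.4254296 ,  0.24271871]), 'moment': array([ 0.00177837, -0.04145289,  0.01035902]), 'gripper_force': 0.0, 'opening': 1.0033799713062923}
{'fx': 407.29443020648245, 'fy': 407.29443020648245, 'cx': 316.81386397629916, 'cy': 199.22334733555195, 'R': array([[ 0.85984065, -0.51053794,  0.00500577],
       [-0.35205342, -0.59996713, -0.71839949],
       [ 0.36977349,  0.61594679, -0.69561276]]), 't': array([-337.39713892,  372.76989768,  800.89212327])}
{'fx': 439.6371030047121, 'fy': 439.6371030047121, 'cx': 311.1793929729117, 'cy': 200.96041385070146, 'R': array([[ 2.88430046e-03, -9.99947751e-01, -9.80696769e-03],
       [-9.82037710e-01, -9.82142908e-04, -1.88682198e-01],
       [ 1.88662708e-01,  1.01750282e-02, -9.81989232e-01]]), 't': array([208.5483536 , 543.06370962, 991.66156187])}
```

View pics/scene0.png

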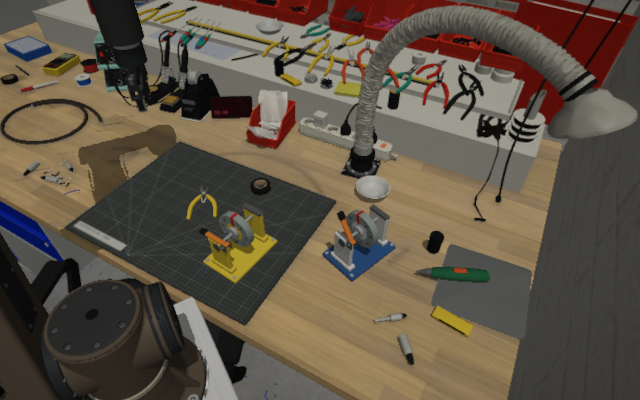

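View pics/top0.png

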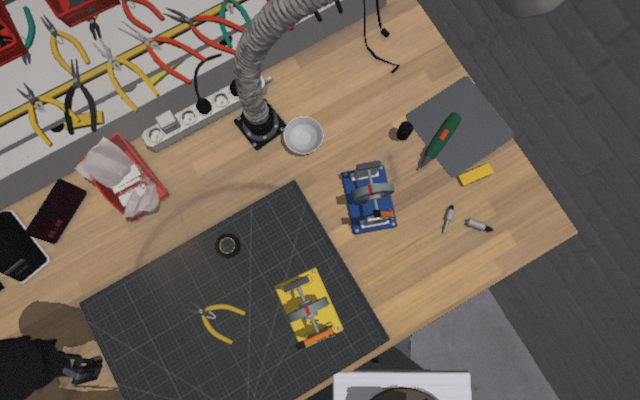

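The scene view has the blue jig at about (358,245), with the keeper raised at (346,228). In the top view it's at (369,198). The bowl is at (303,136), the jar at (405,131) and the tape at (228,245). I'll enlarge both crops of the jig next.

```bash
cat > h.py <<'E'
import numpy as np,cv2
from station import arm
def ray(n,u,v,z):
    i=arm.camera_info(n);R=i["R"];c=-R.T@i["t"]
    d=R.T@np.array([(u-i["cx"])/i["fx"],(v-i["cy"])/i["fy"],1]);return c+d*(z-c[2])/d[2]
def proj(n,X):
    i=arm.camera_info(n);p=i["R"]@np.asarray(X,float)+i["t"];return np.array([i["fx"]*p[0]/p[2]+i["cx"],i["fy"]*p[1]/p[2]+i["cy"]])
def crop(p,u,v,w,h,s):
    return cv2.resize(p[v:v+h,u:u+w],None,fx=s,fy=s,interpolation=cv2.INTER_CUBIC)
E
python3 - <<'E'
from h import *
a=cv2.imread("pics/scene0.png");b=cv2.imread("pics/top0.png")
cv2.imwrite("pics/c0.png",np.hstack([crop(a,315,190,90,95,4),crop(b,325,145,90,95,4)]))
p=cv2.imread("pics/top0.png");h=cv2.cvtColor(p,cv2.COLOR_BGR2HSV)
m=cv2.inRange(h,(100,120,50),(125,255,255));m[:, :335]=0;m[:,405:]=0;m[:150]=0;m[245:]=0
pts=cv2.findNonZero(m);w=np.array([ray("top",*q[0],12)[:2] for q in pts],np.float32)
r=cv2.minAreaRect(w);print(r,cv2.boxPoints(r))
for n,u,v,z in(("bowl",303,136,15),("jar",405,131,28),("tape",228,245,10)):print(n,ray("top",u,v,z))
E
```

```text
((555.5184326171875, 68.61434936523438), (155.5484161376953, 106.09774017333984), 10.415664672851562) [[469.4352    106.72843  ]
 [488.61636     2.3789701]
 [641.6017     30.500267 ]
 [622.42053   134.84973  ]]
bowl [717.59859196 231.22136735  15.        ]
jar [726.03319185 -24.5687545   28.        ]
tape [441.58499547 412.06569435  10.        ]
```

View pics/c0.png

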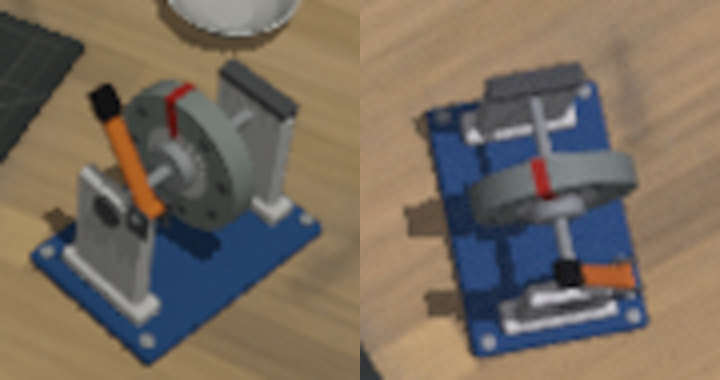

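The enlarged crops show the keeper hinge on the right (jig -y side), its black tip raised at top pixel about (377,213), and the red mark near the top of the rim. The jig is at about (555.5, 68.6) with a yaw of 10.4°. Next I'll get the keeper and rotor angles and check clearance to the lamp.

```bash
cat >> h.py <<'E'
J=np.array([555.5,68.6,0]);YAW=np.radians(10.4)
Rj=np.array([[np.cos(YAW),-np.sin(YAW),0],[np.sin(YAW),np.cos(YAW),0],[0,0,1]])
def W(p): return J+Rj@np.asarray(p,float)
E
python3 - <<'E'
from h import *
for t in np.arange(0.3,1.1,.1):
    X=W([-60,-26+74*np.cos(t),108+74*np.sin(t)]);print(round(t,1),proj("top",X).round(1),proj("scene",X).round(1))
print("meas top 377,213 scene 341,215")
for t in(-.2,0,.2,.4): 
    X=[W([x,-48*np.sin(t),90+48*np.cos(t)]) for x in(-9,9)];print("mark",t,[proj(n,x).round(1) for n in("top","scene") for x in X])
# rear cap top, front upright
for q in([54,-28,111],[54,28,111],[66,28,111],[66,-28,111]):print(proj("top",W(q)).round(1),proj("scene",W(q)).round(1))
for n in("scene","top"):
    d=np.load(n+"0.npy");i=arm.camera_info(n);v,u=np.mgrid[:400,:640];
    P=np.stack([(u-i["cx"])/i["fx"]*d,(v-i["cy"])/i["fy"]*d,d],-1)-i["t"];P=P@i["R"]
    k=(d>0)&(P[...,2]>60)&(P[...,0]>350)&(P[...,1]<400)&(P[...,0]<830)
    for y in range(-400,400,50):
        s=P[k&(P[...,1]>=y)&(P[...,1]<y+50)]
        if len(s):print(n,y,len(s),"xmin",s[:,0].min().round(),"z",s[:,2].min().round(),s[:,2].max().round())
E
```

```text
0.3 [360.3 218.8] [330.2 219.1]
0.4 [361.8 218.1] [331.  217.6]
0.5 [363.6 217.4] [332.  216.4]
0.6 [365.7 216.6] [333.2 215.5]
0.7 [368.  215.8] [334.7 214.7]
0.8 [370.7 215. ] [336.3 214.3]
0.9 [373.6 214.1] [338.  214.2]
1.0 [376.7 213.3] [340.  214.3]
meas top 377,213 scene 341,215
mark -0.2 [array([371.8, 192.7]), array([370.1, 184.8]), array([356.5, 214.9]), array([361.8, 211.3])]
mark 0 [array([376.1, 191.9]), array([374.4, 184. ]), array([359.4, 216.8]), array([364.8, 213.2])]
mark 0.2 [array([380.3, 191.2]), array([378.6, 183.3]), array([362.3, 219.4]), array([367.7, 215.7])]
mark 0.4 [array([384.2, 190.7]), array([382.5, 182.9]), array([365. , 222.4]), array([370.4, 218.7])]
[380.9 165.5] [385.2 218.5]
[356.7 169.8] [368.4 206.1]
[355.7 164.8] [371.7 203.8]
[379.8 160.5] [388.5 216.2]
scene -400 5425 xmin 573.0 z 60.0 443.0
scene -350 4012 xmin 658.0 z 60.0 443.0
scene -300 2925 xmin 747.0 z 60.0 446.0
scene -250 290 xmin 795.0 z 442.0 470.0
scene -200 1385 xmin 780.0 z 410.0 482.0
scene -150 1323 xmin 785.0 z 397.0 515.0
scene -100 982 xmin 800.0 z 464.0 535.0
scene -50 93
[... 179 characters left out ...]
scene 200 736 xmin 350.0 z 60.0 521.0
scene 250 759 xmin 731.0 z 320.0 488.0
scene 300 1799 xmin 714.0 z 60.0 435.0
scene 350 74 xmin 717.0 z 61.0 268.0
top -400 4478 xmin 574.0 z 60.0 374.0
top -350 6880 xmin 656.0 z 60.0 459.0
top -300 6666 xmin 746.0 z 60.0 477.0
top -250 1 xmin 799.0 z 440.0 440.0
top -200 404 xmin 784.0 z 409.0 448.0
top -150 474 xmin 787.0 z 392.0 440.0
top -50 1 xmin 714.0 z 60.0 60.0
top 0 244 xmin 492.0 z 60.0 142.0
top 50 826 xmin 488.0 z 60.0 177.0
top 100 118 xmin 541.0 z 61.0 126.0
top 150 111 xmin 753.0 z 477.0 503.0
top 200 803 xmin 351.0 z 71.0 504.0
top 250 1301 xmin 351.0 z 101.0 488.0
top 300 2146 xmin 717.0 z 60.0 437.0
top 350 430 xmin 719.0 z 60.0 331.0
```

```bash
cat >> h.py <<'E'
from scipy.spatial.transform import Rotation as Ro
def go(p,R=None):
    "slide,dr numbers for world TCP target p, orientation R (Rotation)"
    o=arm.observe();T=Ro.from_euler("xyz",o["tcp_rot"]);s=T.inv().apply(np.asarray(p)-o["tool_pos"])/200
    dr=(T.inv()*R).as_rotvec()/(np.pi/4) if R is not None else None
    return s.round(3),None if dr is None else dr.round(3)
def down(a=0):
    "tool pointing at axle, tilted by rotor angle a about the jig x axis"
    return Ro.from_rotvec(a*Rj[:,0])*Ro.from_euler("xyz",[np.pi,0,YAW-np.pi/2])
E
python3 - <<'E'
from h import *
p0=arm.observe()["tool_pos"];p1=W([-60,4,225]);print(p0,p1)
for f in(1/3,2/3,1):print(go(p0+(p1-p0)*f,down()))
E
```

```text
[224.85341408 635.93373494 201.28555332] [495.76363517  61.70313717 225.        ]
(array([ 0.745,  0.752, -0.038]), array([ 2.000e-03, -1.000e-03,  1.336e+00]))
(array([ 1.49 ,  1.504, -0.077]), array([ 2.000e-03, -1.000e-03,  1.336e+00]))
(array([ 2.234,  2.255, -0.115]), array([ 2.000e-03, -1.000e-03,  1.336e+00]))
```

Request:
apply_moves(slide=[[0.745,0.752,-0.04],[0.745,0.752,-0.04],[0.745,0.752,-0.04],[0.745,0.752,-0.04],[0.745,0.752,-0.04],[0.745,0.752,-0.04]], dr=[[0,0,0],[0,0,0],[0,0,0],[0,0,0],[0,0,0],[0,0,0]], fingers=[1,1,1,1,1,1], squeeze=40)

```text
clock: 0.6
tool_pos: [316.6, 439.6, 210.7]
tcp_rot: [3.141, 0.0, -0.342]
ft_force: [-1.3, 0.7, 0.0]
opening: 0.146
gripper_force: 0.0
```

Request:
apply_moves(slide=[[0.745,0.752,-0.04],[0.745,0.752,-0.04],[0.745,0.752,-0.04],[0.745,0.752,-0.04],[0.745,0.752,-0.04],[0.745,0.752,-0.04]], dr=[[0,0,0],[0,0,0],[0,0,0],[0,0,0],[0,0,0],[0,0,0]], fingers=[1,1,1,1,1,1])

```text
clock: 1.1
tool_pos: [406.7, 248.6, 218.4]
tcp_rot: [3.141, -0.0, -0.343]
ft_force: [-0.1, -0.4, 0.5]
opening: 0.003
gripper_force: 0.0
```

Request:
apply_moves(slide=[[0.745,0.752,-0.04],[0.745,0.752,-0.04],[0.745,0.752,-0.04],[0.745,0.752,-0.04],[0.745,0.752,-0.04],[0.745,0.752,-0.04],[0.745,0.752,-0.04],[0.745,0.752,-0.04]], dr=[[0,0,1],[0,0,1],[0,0,1],[0,0,1],[0,0,1],[0,0,1],[0,0,1],[0,0,1]], fingers=[1,1,1,1,1,1,1,1])

```text
clock: 1.77
tool_pos: [496.0, 60.8, 225.7]
tcp_rot: [3.141, 0.0, -1.129]
ft_force: [-0.4, -0.3, -0.0]
opening: 0.001
gripper_force: 0.0
```

```bash
python3 - <<'E'
from h import *
o=arm.observe();print(o["clock"],o["tool_pos"],o["q"],o["opening"]);print(go(W([-60,4,172]),down()))
E
```

```text
1.7667 [496.04116397  60.82821188 225.65175089] [ 5.15747703e-01  5.18046178e-02 -3.26910260e-01 -2.02222261e-04
 -1.19299855e+00 -7.42839720e-02] 0.0012523996228187213
(array([-0.005, -0.001,  0.268]), array([ 0.001, -0.   ,  0.331]))
```

Request:
apply_moves(slide=[[0,0,0.05],[0,0,0.13],[0,0,0.2],[0,0,0.27],[0,0,0.35],[0,0,0.42],[0,0,0.48],[0,0,0.48]], dr=[[0,0,0.15],[0,0,0.3],[0,0,0.331],[0,0,0.331],[0,0,0.331],[0,0,0.331],[0,0,0.331],[0,0,0.331]], fingers=[1,1,1,1,1,1,1,1])

```text
clock: 2.43
tool_pos: [494.3, 62.0, 127.7]
tcp_rot: [3.137, -0.001, -1.383]
ft_force: [-0.4, -1.0, -1.0]
opening: 0.001
gripper_force: 0.0
```

```bash
python3 - <<'E'
from h import *
o=arm.observe();print(o["ft_force"],Rj.T@(o["tool_pos"]-J));print(go(W([-60,20,113]),down()))
a=arm.camera("scene")[0][:,:,::-1];b=arm.camera("top")[0][:,:,::-1]
cv2.imwrite("pics/c1.png",np.hstack([crop(a,315,190,90,95,4),crop(b,325,145,90,95,4)]))
E
```

```text
[-0.42955167 -1.01201157 -0.989073  ] [-61.43079104   4.5713775  127.74383247]
(array([-0.077, -0.008,  0.074]), array([ 0.005, -0.001,  0.008]))
```

View pics/c1.png

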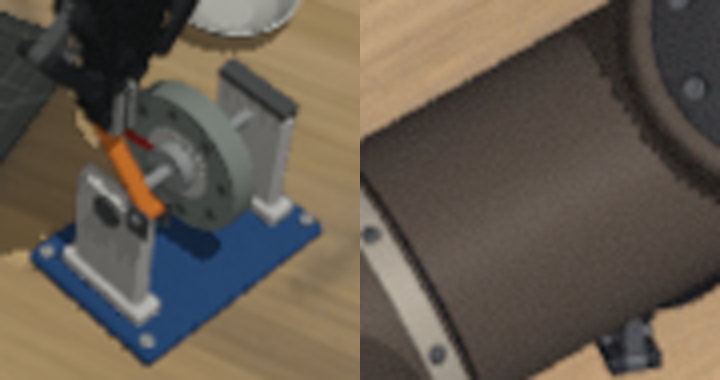

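The finger is pressing the keeper down as planned. The free rotor has also turned by itself: the red mark is now on the +y side, at about scene pixel (350,224). I'll finish the press.

Request:
apply_moves(slide=[[-0.03,-0.008,0.03],[-0.07,-0.008,0.05],[-0.077,-0.008,0.065],[-0.077,-0.008,0.074],[-0.077,-0.008,0.08],[-0.077,-0.008,0.08],[-0.077,-0.008,0.08]], dr=[[0,0,0],[0,0,0],[0,0,0],[0,0,0],[0,0,0],[0,0,0],[0,0,0]], fingers=[1,1,1,1,1,1,1])

```text
clock: 3.12
tool_pos: [494.8, 77.4, 114.1]
tcp_rot: [3.142, -0.0, -1.385]
ft_force: [1.0, 0.7, -0.0]
opening: 0.002
gripper_force: 0.0
```

```bash
python3 - <<'E'
from h import *
o=arm.observe();print(o["ft_force"],Rj.T@(o["tool_pos"]-J))
E
```

```text
[ 0.96743688  0.74713134 -0.00741019] [-58.16696941  19.5950362  114.1240933 ]
```

Not in contact with the stop yet; press lower.

Request:
apply_moves(slide=[[0,0,0.01],[0,0,0.015],[0,0,0.02],[0,0,0.02],[0,0,0.02]], dr=[[0,0,0],[0,0,0],[0,0,0],[0,0,0],[0,0,0]], fingers=[1,1,1,1,1])

```text
clock: 3.53
tool_pos: [494.7, 77.3, 110.0]
tcp_rot: [3.141, -0.0, -1.385]
ft_force: [-0.7, -0.2, 0.4]
opening: 0.0
gripper_force: 0.0
```

```bash
python3 - <<'E'
from h import *
a=arm.camera("scene")[0][:,:,::-1]
cv2.imwrite("pics/c2.png",crop(a,315,190,90,95,6))
print(arm.observe()["ft_force"])
E
```

```text
[-0.65354318  0.95387994  0.09883052]
```

View pics/c2.png

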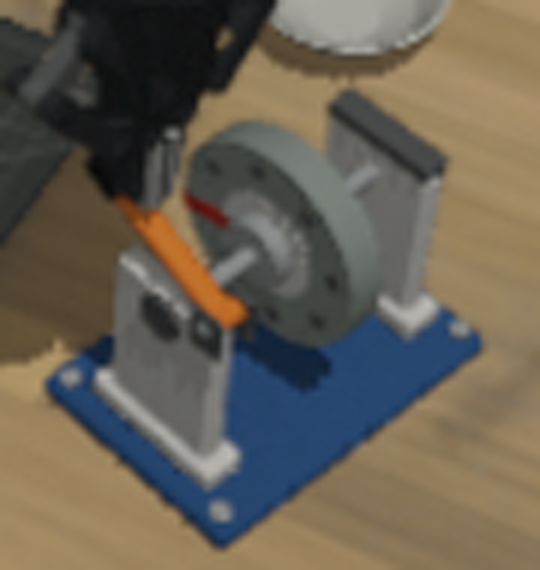

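The bar is nearly level, with the fingertip at crop pixel (160,200) still on it. The red mark is on the +y side at crop (205,208). I'll keep pressing until the force rises.

Request:
apply_moves(slide=[[0,0,0.01],[0,0,0.01],[0,0,0.015],[0,0,0.015]], dr=[[0,0,0],[0,0,0],[0,0,0],[0,0,0]], fingers=[1,1,1,1])

```text
clock: 3.92
tool_pos: [494.7, 77.4, 106.9]
tcp_rot: [3.141, -0.0, -1.385]
ft_force: [-0.7, -0.1, -0.8]
opening: -0.0
gripper_force: 0.0
```

```bash
python3 - <<'E'
from h import *
c=lambda X:((proj("scene",X)-[315,190])*6).round()
for t in(0,.1,.2,.3):print(t,"tip",c(W([-60,-26+74*np.cos(t),112+74*np.sin(t)])),"hinge",c(W([-60,-26,108])))
print("tcp",c(arm.observe()["tool_pos"]))
a,d=arm.camera("scene");a=a[:,:,::-1]
cv2.imwrite("pics/c3.png",crop(a,320,205,50,50,12))
h=cv2.cvtColor(np.ascontiguousarray(a),cv2.COLOR_BGR2HSV);m=cv2.inRange(h,(5,150,120),(20,255,255));m[:,:325]=0;m[:,365:]=0;m[:200]=0;m[260:]=0
i=arm.camera_info("scene");v,u=np.nonzero(m);z=d[v,u]
P=(np.stack([(u-i["cx"])/i["fx"]*z,(v-i["cy"])/i["fy"]*z,z],-1)-i["t"])@i["R"]
Q=(P-J)@Rj;Q=Q[np.argsort(Q[:,1])];print(Q[::max(1,len(Q)//20)].round())
E
```

```text
0 tip [ 84. 201.] hinge [215. 316.]
0.1 tip [ 85. 189.] hinge [215. 316.]
0.2 tip [ 88. 177.] hinge [215. 316.]
0.3 tip [ 91. 167.] hinge [215. 316.]
tcp [136. 248.]
[[-57. -33. 111.]
 [-58. -30. 113.]
 [-62. -28. 114.]
 [-53. -26. 116.]
 [-65. -24. 116.]
 [-59. -22. 117.]
 [-57. -19. 116.]
 [-63. -16. 118.]
 [-64. -14. 117.]
 [-56. -12. 120.]
 [-59.  -9. 119.]
 [-64.  -7. 121.]
 [-62.  -4. 121.]
 [-62.  -2. 119.]
 [-57.   0. 124.]
 [-62.   2. 126.]
 [-59.   5. 125.]
 [-63.   7. 122.]
 [-65.   9. 128.]
 [-59.  12. 126.]
 [-60.  14. 128.]
 [ 29.  85.  -0.]]
```

View pics/c3.png

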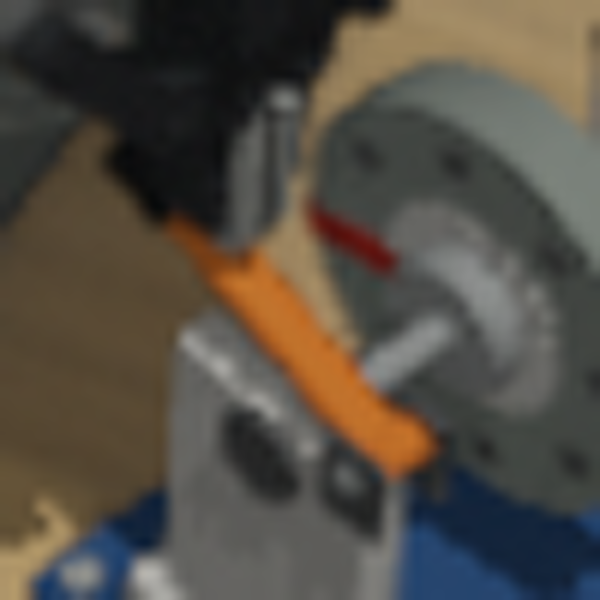

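By depth, the bar is still about 0.3 rad open and the visible fingertip is around z≈127, about 19 mm above the reported TCP. I'll keep going down in small steps and watch the force.

Request:
apply_moves(slide=[[0,0,0.015],[0,0,0.03],[0,0,0.04],[0,0,0.04],[0,0,0.04]], dr=[[0,0,0],[0,0,0],[0,0,0],[0,0,0],[0,0,0]], fingers=[1,1,1,1,1])

```text
clock: 4.38
tool_pos: [494.5, 77.3, 98.8]
tcp_rot: [3.141, -0.0, -1.385]
ft_force: [-0.4, 0.1, 0.5]
opening: -0.002
gripper_force: 0.0
```

```bash
cat >> h.py <<'E'
def bar():
    a,d=arm.camera("scene");h=cv2.cvtColor(a,cv2.COLOR_RGB2HSV);m=cv2.inRange(h,(5,150,120),(20,255,255));m[:,:325]=0;m[:,365:]=0;m[:200]=0;m[260:]=0
    i=arm.camera_info("scene");v,u=np.nonzero(m);z=d[v,u]
    P=(np.stack([(u-i["cx"])/i["fx"]*z,(v-i["cy"])/i["fy"]*z,z],-1)-i["t"])@i["R"]
    Q=(P-J)@Rj;Q=Q[(abs(Q[:,0]+60)<10)&(Q[:,1]>-22)];print("bar slope",np.polyfit(Q[:,1],Q[:,2],1),Q[:,1].max(),len(Q));return a,d
E
python3 - <<'E'
from h import *
bar();o=arm.observe();print(o["ft_force"],Rj.T@(o["tool_pos"]-J))
E
```

```text
bar slope [  0.28651968 119.25206374] 13.649810402264077 71
[-0.66444339 -0.39141626 -0.26512809] [-58.26748469  19.60529887  98.94653193]
```

```bash
python3 - <<'E'
from h import *
a,d=arm.camera("scene");i=arm.camera_info("scene")
def P(u,v):
    z=d[v,u];X=(np.array([(u-i["cx"])/i["fx"]*z,(v-i["cy"])/i["fy"]*z,z])-i["t"])@i["R"];return ((X-J)@Rj).round().astype(int)
for v in range(206,234,3):print(v,*[(u,P(u,v).tolist(),a[v,u].tolist()) for u in(334,338,340,342,344)])
cv2.imwrite("pics/c4.png",crop(a[:,:,::-1],300,170,80,80,7))
E
```

```text
206 (334, [-84, 10, 215], [16, 18, 20]) (338, [-75, 7, 211], [17, 18, 17]) (340, [-74, 2, 215], [19, 19, 21]) (342, [-66, 3, 209], [20, 21, 21]) (344, [-54, 9, 196], [18, 19, 20])
209 (334, [-75, 19, 193], [17, 18, 19]) (338, [-76, 5, 204], [17, 18, 19]) (340, [-73, 3, 204], [23, 24, 25]) (342, [-67, 3, 200], [23, 25, 26]) (344, [-54, 9, 187], [18, 19, 20])
212 (334, [-73, 20, 182], [23, 25, 26]) (338, [-74, 6, 193], [16, 19, 18]) (340, [-72, 3, 194], [19, 20, 21]) (342, [-55, 13, 175], [19, 20, 19]) (344, [-53, 9, 177], [23, 22, 24])
215 (334, [-84, 8, 189], [24, 24, 26]) (338, [-73, 7, 182], [19, 20, 19]) (340, [-66, 8, 176], [23, 24, 25]) (342, [-54, 14, 164], [90, 91, 89]) (344, [-51, 10, 165], [60, 61, 59])
218 (334, [-85, 7, 181], [28, 29, 31]) (338, [-71, 9, 169], [20, 21, 22]) (340, [-64, 9, 165], [51, 52, 51]) (342, [-57, 10, 160], [59, 60, 57]) (344, [-48, 12, 151], [72, 73, 71])
221 (334, [-71, 21, 150], [17, 18, 19]) (338, [-66, 13, 153], [30, 30, 30]) (340, [-64, 9, 155], [87, 88, 85]) (342, [-58, 9, 151], [56, 56, 54]) (344, [-46, 13, 140], [97, 89, 77])
224 (334, [-70, 21, 140], [44, 27, 20]) (338, [-66, 12, 144], [32, 33, 32]) (340, [-64, 8, 146], [91, 92, 88]) (342, [-57, 8, 141], [63, 63, 61]) (344, [41, 93, 0], [144, 125, 96])
227 (334, [-66, 24, 124], [92, 69, 44]) (338, [-64, 13, 132], [82, 72, 64]) (340, [-515, -424, 827], [98, 88, 81]) (342, [29, 89, 0], [134, 108, 76]) (344, [33, 85, 1], [159, 135, 97])
230 (334, [3, 93, 3], [87, 72, 51]) (338, [-64, 13, 121], [151, 83, 36]) (340, [-61, 10, 121], [191, 111, 41]) (342, [-59, 6, 124], [193, 111, 41]) (344, [27, 78, -1], [151, 93, 48])
233 (334, [-64, 25, 100], [88, 76, 60]) (338, [-58, 18, 102], [101, 100, 97]) (340, [-515, -424, 827], [119, 75, 50]) (342, [-63, 0, 121], [186, 106, 39]) (344, [-59, -1, 119], [193, 112, 42])
```

View pics/c4.png

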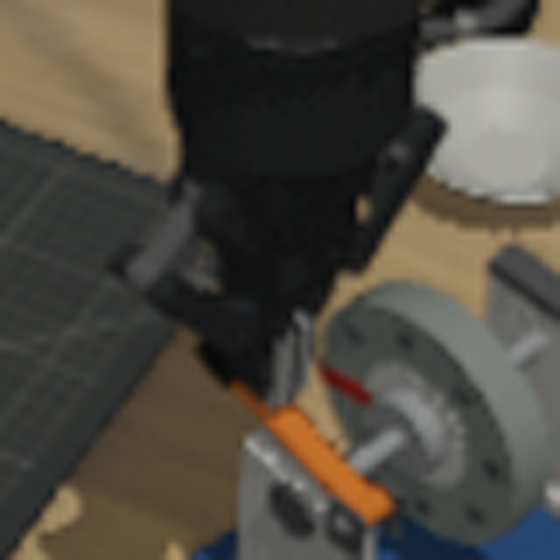

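The keeper's black end dropped from about scene y=218.8 to 221.4, so the bar is closing and is now near 0.1 rad. I'll continue down until the force rises.

Request:
apply_moves(slide=[[0,0,0.01],[0,0,0.02],[0,0,0.025],[0,0,0.025],[0,0,0.025]], dr=[[0,0,0],[0,0,0],[0,0,0],[0,0,0],[0,0,0]], fingers=[1,1,1,1,1])

```text
clock: 4.9
tool_pos: [494.7, 77.4, 94.0]
tcp_rot: [3.141, -0.0, -1.385]
ft_force: [-0.2, 0.4, 0.8]
opening: -0.005
gripper_force: 0.0
```

```bash
python3 - <<'E'
from h import *
a,d=bar();o=arm.observe();print(o["ft_force"],o["tool_pos"],o["clock"])
cv2.imwrite("pics/c5.png",crop(a[:,:,::-1],300,170,80,80,7))
E
```

```text
bar slope [  0.17290618 117.59239587] 12.747101202745851 62
[ 0.59053813 -0.11425203  0.44279639] [494.69780563  77.39036419  94.05876713] 4.95
```

View pics/c5.png

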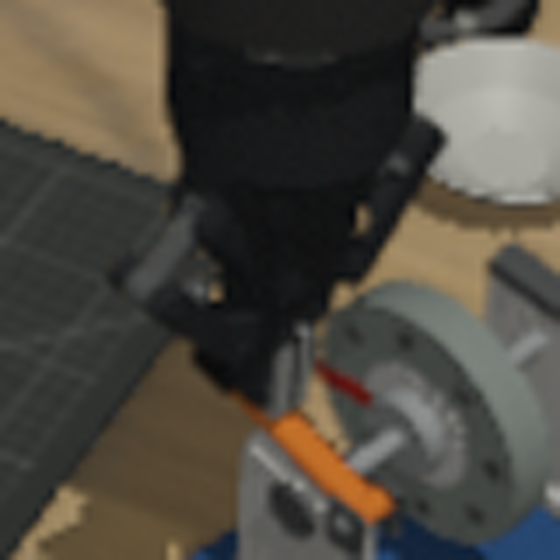

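The bar slope is falling (0.29 to 0.17), and the rotor mark hasn't moved between these views. I'll keep pressing down and use numeric checks only.

Request:
apply_moves(slide=[[0,0,0.01],[0,0,0.02],[0,0,0.025],[0,0,0.025],[0,0,0.025]], dr=[[0,0,0],[0,0,0],[0,0,0],[0,0,0],[0,0,0]], fingers=[1,1,1,1,1])

```text
clock: 5.37
tool_pos: [494.6, 77.3, 88.9]
tcp_rot: [3.141, -0.0, -1.385]
ft_force: [0.1, -0.3, -0.2]
opening: 0.004
gripper_force: 0.0
```

```bash
python3 - <<'E'
from h import *
a,d=bar();o=arm.observe();print(o["ft_force"],o["tool_pos"],o["clock"])
E
```

```text
bar slope [  0.1348568  115.39275168] 10.60140044945597 61
[-1.16178558 -0.36084239  0.78089785] [494.66329192  77.35672712  89.02108592] 5.4167
```

Request:
apply_moves(slide=[[0,0,0.01],[0,0,0.02],[0,0,0.025],[0,0,0.025],[0,0,0.025]], dr=[[0,0,0],[0,0,0],[0,0,0],[0,0,0],[0,0,0]], fingers=[1,1,1,1,1])

```text
clock: 5.83
tool_pos: [494.6, 77.3, 83.9]
tcp_rot: [3.141, -0.0, -1.385]
ft_force: [-0.9, -0.0, 0.1]
opening: -0.0
gripper_force: 0.0
```

```bash
python3 - <<'E'
from h import *
a,d=bar();o=arm.observe();print(o["ft_force"],o["tool_pos"],o["clock"])
E
```

```text
bar slope [-7.75454103e-03  1.12657494e+02] 11.717849346127565 56
[-0.82580725  0.77491048  0.87786626] [494.67093442  77.35242558  84.00444758] 5.8833
```

Request:
apply_moves(slide=[[0,0,0.008],[0,0,0.015],[0,0,0.015],[0,0,0.015]], dr=[[0,0,0],[0,0,0],[0,0,0],[0,0,0]], fingers=[1,1,1,1])

```text
clock: 6.22
tool_pos: [495.1, 77.5, 82.7]
tcp_rot: [-3.14, -0.0, -1.385]
ft_force: [-6.2, -0.0, 17.0]
opening: -0.0
gripper_force: 8.4
```

```bash
python3 - <<'E'
from h import *
a,d=bar();o=arm.observe();print(o["ft_force"],o["tool_pos"],o["clock"])
i=arm.camera_info("scene")
# lowest dark/grey gripper points near the tool: finger tip height
v,u=np.mgrid[195:235,325:350];z=d[v,u];P=(np.stack([(u-i["cx"])/i["fx"]*z,(v-i["cy"])/i["fy"]*z,z],-1)-i["t"])@i["R"];Q=((P-J)@Rj).reshape(-1,3);c=a[v,u].reshape(-1,3).astype(int)
k=(np.ptp(c,1)<8)&(Q[:,2]>100)&(abs(Q[:,0]+60)<25);S=Q[k];S=S[np.argsort(S[:,2])];print(S[:14].round())
E
```

```text
bar slope [7.71876496e-03 1.12227877e+02] 15.855623110662401 57
[-6.43559898  0.62588402 16.83421506] [495.15214402  77.49367195  82.71004273] 6.2667
[[-65.  21. 101.]
 [-64.  18. 103.]
 [-66.  35. 111.]
 [-63.  41. 111.]
 [-66.  38. 112.]
 [-66.  42. 112.]
 [-66.  46. 113.]
 [-65.  36. 113.]
 [-63.  41. 114.]
 [-65.  47. 115.]
 [-62.  40. 115.]
 [-64.  37. 115.]
 [-64.  44. 116.]
 [-66.  42. 116.]]
```

There's now 17 N of force with slope ≈ 0, so the keeper is shut. I'll lift off and measure the mark angle from red pixels with depth.

Request:
apply_moves(slide=[[0,0,-0.1],[0,0,-0.25],[0,0,-0.4],[0,0,-0.55],[0,0,-0.55]], dr=[[0,0,0],[0,0,0],[0,0,0],[0,0,0],[0,0,0]], fingers=[1,1,1,1,1])

```text
clock: 6.68
tool_pos: [498.0, 78.4, 197.2]
tcp_rot: [-3.132, 0.001, -1.384]
ft_force: [0.9, 0.2, 0.1]
opening: 0.001
gripper_force: 0.0
```

```bash
cat >> h.py <<'E'
def mark(n="scene",show=True):
    "rotor angle from red pixels on the front face / rim"
    a,d=arm.camera(n);h=cv2.cvtColor(a,cv2.COLOR_RGB2HSV)
    m=cv2.inRange(h,(0,130,50),(6,255,255))|cv2.inRange(h,(172,130,50),(180,255,255))
    i=arm.camera_info(n);v,u=np.nonzero(m);z=d[v,u]
    P=(np.stack([(u-i["cx"])/i["fx"]*z,(v-i["cy"])/i["fy"]*z,z],-1)-i["t"])@i["R"];Q=(P-J)@Rj-[0,0,90]
    r=np.hypot(Q[:,1],Q[:,2]);Q=Q[(abs(Q[:,0])<18)&(r<56)&(r>18)];t=np.arctan2(-Q[:,1],Q[:,2])
    if len(t): print(n,"mark",len(t),np.angle(np.exp(1j*t).mean()).round(3),Q.mean(0).round(),"t",arm.observe()["clock"])
    else: print(n,"no mark")
    return a,d
E
python3 - <<'E'
from h import *
a,d=bar();mark();mark("top")
o=arm.observe();print(o["tool_pos"],o["q"])
# recheck initial mark
E
```

```text
bar slope [-2.07009047e-02  1.12122503e+02] 33.523468403799555 91
scene mark 17 -1.709 [-9. 30. -4.] t 6.7833
top no mark
[494.54217452  77.46910209 190.9927757 ] [ 5.48236101e-01  7.73164246e-02 -3.80795424e-01 -4.67739932e-04
 -1.11215082e+00 -3.62631045e-01]
```

The keeper is shut: slope -0.02, height 112 mm. The mark is at about -1.71 rad and was carried there by gravity from -0.2. Next I'll move above the rotor with the fingers part open.

```bash
python3 - <<'E'
from h import *
mark();print(go(W([0,0,190]),down()))
E
```

```text
scene mark 17 -1.718 [-8. 30. -5.] t 6.8833
(array([ 0.099, -0.293,  0.001]), array([0.001, 0.   , 0.005]))
```

Request:
apply_moves(slide=[[0.05,-0.15,0],[0.099,-0.293,0],[0.099,-0.293,0],[0.099,-0.293,0],[0.099,-0.293,0.0],[0.099,-0.293,0.0],[0.099,-0.293,0.0]], dr=[[0,0,0],[0,0,0],[0,0,0],[0,0,0],[0,0,0],[0,0,0],[0,0,0]], fingers=[0.4,0.4,0.4,0.4,0.4,0.4,0.4], squeeze=25)

```text
clock: 7.47
tool_pos: [555.3, 68.8, 190.9]
tcp_rot: [3.141, -0.0, -1.385]
ft_force: [-0.1, -0.0, 0.7]
opening: 0.598
gripper_force: 0.0
```

```bash
python3 - <<'E'
from h import *
a,d=mark();o=arm.observe();print(Rj.T@(o["tool_pos"]-J),o["opening"],go(W([0,0,80]),down()))
print("tcp proj",proj("scene",o["tool_pos"]),"crop",(proj("scene",o["tool_pos"])-[300,120])*5)
cv2.imwrite("pics/c6.png",crop(a[:,:,::-1],300,120,120,120,5))
E
```

```text
scene mark 17 -1.744 [-8. 31. -6.] t 7.5167
[-2.19358602e-02  2.63018118e-01  1.91195222e+02] 0.6009430101763933 (array([ 0.001, -0.   ,  0.556]), array([-0.   ,  0.   ,  0.006]))
tcp proj [363.9573557 198.5843558] crop [319.78677851 392.921779  ]
```

View pics/c6.png

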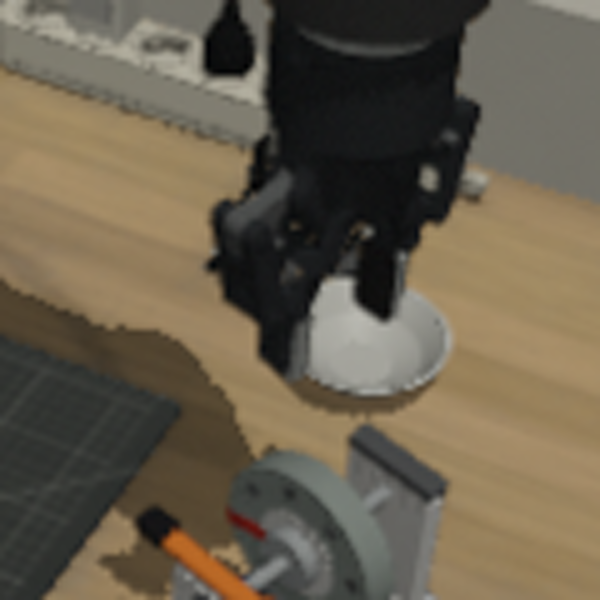

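The open fingertips are at crop (290,375) and (385,315), clear above the rotor. They sit about 25–30 mm above the nominal TCP, as found when pressing. The keeper looks level. I'll descend over the rim and then pinch.

Request:
apply_moves(slide=[[0,0,0.08],[0,0,0.16],[0,0,0.24],[0,0,0.32],[0,0,0.4],[0,0,0.46],[0,0,0.52],[0,0,0.56],[0,0,0.56]], dr=[[0,0,0],[0,0,0],[0,0,0],[0,0,0],[0,0,0],[0,0,0],[0,0,0],[0,0,0],[0,0,0]], fingers=[0.4,0.4,0.4,0.4,0.4,0.4,0.4,0.4,0.4])

```text
clock: 8.27
tool_pos: [554.8, 68.6, 77.7]
tcp_rot: [3.139, -0.0, -1.385]
ft_force: [-0.4, -1.0, 0.1]
opening: 0.599
gripper_force: 0.0
```

Request:
apply_moves(slide=[[0,0,0],[0,0,0],[0,0,0],[0,0,0],[0,0,0],[0,0,0]], dr=[[0,0,0],[0,0,0],[0,0,0],[0,0,0],[0,0,0],[0,0,0]], fingers=[1,1,1,1,1,1])

```text
clock: 8.77
tool_pos: [556.9, 69.1, 80.2]
tcp_rot: [-3.139, 0.0, -1.385]
ft_force: [0.0, 1.9, 6.1]
opening: 0.203
gripper_force: 30.6
```

```bash
python3 - <<'E'
from h import *
mark();bar();o=arm.observe();print(o["ft_force"],o["moment"],Rj.T@(o["tool_pos"]-J),o["opening"]*85,o["gripper_force"])
E
```

```text
scene mark 15 -1.73 [-8. 31. -5.] t 8.8167
bar slope [1.22165236e-02 1.12138529e+02] 32.39111077720306 91
[0.66379461 0.44745204 6.40927774] [ 0.30127922  0.10544813 -0.17837559] [ 1.48369908  0.26439818 80.15816408] 17.380925958080162 30.64419150352478
```

The disc is gripped at 17.4 mm opening. I'll turn it a little in the negative direction first and check forces and the mark.

Request:
apply_moves(slide=[[0.005,0,0],[0.009,0,0],[0.009,0,0]], dr=[[0,0.127,0],[0,0.255,0],[0,0.255,0]], fingers=[1,1,1])

```text
clock: 9.12
tool_pos: [557.1, 67.8, 79.7]
tcp_rot: [-3.14, -0.208, -1.382]
ft_force: [9.3, -7.0, 3.7]
opening: 0.205
gripper_force: 30.3
```

```bash
python3 - <<'E'
from h import *
mark();bar();o=arm.observe();print(o["ft_force"],o["moment"],Rj.T@(o["tool_pos"]-J),o["tcp_rot"],o["opening"]*85,o["q"])
E
```

```text
scene mark 10 -1.992 [ -8.  30. -14.] t 9.1667
bar slope [-2.37838626e-03  1.11936499e+02] 35.27279319421526 92
[ 3.42725544 -0.72683727  4.50665549] [-0.35414243 -1.17109379 -0.01253852] [ 1.49973696 -1.08274554 79.76369456] [-3.1404471  -0.20175489 -1.38200336] 17.21234142097497 [ 0.60301946  0.29262147 -0.50860111  0.2439349  -0.8655149  -0.5815984 ]
```

Request:
apply_moves(slide=[[0.005,0,0],[0.01,0,-0.001],[0.015,0,-0.002],[0.02,0,-0.004],[0.02,0,-0.004]], dr=[[0,0.127,0],[0,0.255,0],[0,0.382,0],[0,0.51,0],[0,0.51,0]], fingers=[1,1,1,1,1])

```text
clock: 9.63
tool_pos: [557.8, 64.3, 80.1]
tcp_rot: [3.14, -0.61, -1.379]
ft_force: [11.3, -6.5, 1.4]
opening: 0.205
gripper_force: 29.9
```

```bash
python3 - <<'E'
from h import *
mark();bar();o=arm.observe();print(o["ft_force"],o["moment"],Rj.T@(o["tool_pos"]-J),o["tcp_rot"],o["opening"]*85,o["q"])
E
```

```text
scene mark 7 -2.4 [ -8.  24. -26.] t 9.6833
bar slope [-2.18386990e-03  1.11961073e+02] 33.7366379597315 91
[ 8.00868182 -3.23889864 -2.65624493] [ 1.56848946 -1.93529235  1.24639907] [ 1.47983945 -4.76746778 80.21580623] [ 3.1404954  -0.60274853 -1.38172539] 17.5403018775048 [ 0.78341521  0.40351118 -0.61980806  0.5899657  -1.00313669 -1.0330601 ]
```

Tracking is clean. I'll carry it on to -1.2 rad of tilt, so it will fall back from the other side.

Request:
apply_moves(slide=[[0.005,0,0],[0.01,0,-0.001],[0.015,0,-0.002],[0.02,0,-0.004],[0.024,0,-0.006],[0.028,0,-0.009],[0.028,0,-0.009]], dr=[[0,0.127,0],[0,0.255,0],[0,0.382,0],[0,0.51,0],[0,0.637,0],[0,0.764,0],[0,0.764,0]], fingers=[1,1,1,1,1,1,1])

```text
clock: 10.32
tool_pos: [558.6, 59.8, 83.0]
tcp_rot: [3.126, -1.214, -1.367]
ft_force: [16.7, -8.7, 1.4]
opening: 0.21
gripper_force: 29.0
```

```bash
python3 - <<'E'
from h import *
mark();mark("top");bar();o=arm.observe();print(o["ft_force"],o["moment"],Rj.T@(o["tool_pos"]-J),o["tcp_rot"],o["opening"]*85,o["q"])
E
```

```text
scene mark 4 3.137 [ -9.  -0. -29.] t 10.3667
top no mark
bar slope [-7.07026766e-06  1.12183914e+02] 35.3490557360173 91
[14.65438026 -8.2804309  -8.60612024] [ 4.76108339 -0.76794675  4.02367353] [ 1.42298418 -9.20649902 83.28254952] [ 3.13538042 -1.20111165 -1.37876653] 17.453790830594244 [ 0.93157375  0.72496922 -0.61414646  0.77500471 -1.3629878  -1.39521956]
```

Request:
apply_moves(slide=[[0,0,0],[0,0,0],[0,0,0],[0,0,0]], dr=[[0,0,0],[0,0,0],[0,0,0],[0,0,0]], fingers=[0.4,0.4,0.4,0.4])

```text
clock: 10.8
tool_pos: [557.6, 59.7, 85.5]
tcp_rot: [3.141, -1.201, -1.385]
ft_force: [-0.4, 0.3, -0.1]
opening: 0.602
gripper_force: 0.0
```

```bash
sed -i 's/(0,130,50),(6/(0,110,30),(8/; s/(172,130,50)/(170,110,30)/; s/r>18/r>17/' h.py; python3 - <<'E'
from h import *
for k in range(3): mark()
E
```

```text
scene mark 5 -2.933 [ -9.   6. -30.] t 10.85
scene mark 5 -2.894 [ -9.   7. -29.] t 10.9
scene mark 4 -2.894 [ -8.   7. -29.] t 10.95
```

Request:
apply_moves(slide=[[0,0,0],[0,0,0],[0,0,0],[0,0,0],[0,0,0],[0,0,0],[0,0,0],[0,0,0],[0,0,0],[0,0,0],[0,0,0],[0,0,0]], dr=[[0,0,0],[0,0,0],[0,0,0],[0,0,0],[0,0,0],[0,0,0],[0,0,0],[0,0,0],[0,0,0],[0,0,0],[0,0,0],[0,0,0]], fingers=[0.4,0.4,0.4,0.4,0.4,0.4,0.4,0.4,0.4,0.4,0.4,0.4])

```text
clock: 11.95
tool_pos: [557.7, 59.8, 85.3]
tcp_rot: [3.141, -1.201, -1.385]
ft_force: [-0.8, -0.5, -0.2]
opening: 0.598
gripper_force: 0.0
```

```bash
python3 - <<'E'
from h import *
for k in range(2): mark()
E
```

```text
scene no mark
scene no mark
```

Request:
apply_moves(slide=[[0,0,0],[0,0,0],[0,0,0],[0,0,0],[0,0,0],[0,0,0],[0,0,0],[0,0,0],[0,0,0],[0,0,0],[0,0,0],[0,0,0]], dr=[[0,0,0],[0,0,0],[0,0,0],[0,0,0],[0,0,0],[0,0,0],[0,0,0],[0,0,0],[0,0,0],[0,0,0],[0,0,0],[0,0,0]], fingers=[0.4,0.4,0.4,0.4,0.4,0.4,0.4,0.4,0.4,0.4,0.4,0.4])

```text
clock: 13.05
tool_pos: [557.7, 59.8, 85.3]
tcp_rot: [-3.142, -1.201, -1.385]
ft_force: [-0.4, 0.2, 0.5]
opening: 0.6
gripper_force: 0.0
```

```bash
python3 - <<'E'
from h import *
for k in range(2): a,d=mark()
cv2.imwrite("pics/c7.png",crop(a[:,:,::-1],315,170,100,100,6))
c=lambda X:((proj("scene",X)-[315,170])*6).round()
for t in np.arange(-3.2,-1.6,.2):print(t.round(1),[c(W([-9,-r*np.sin(t),90+r*np.cos(t)])).tolist() for r in(20,48)])
E
```

```text
scene no mark
scene no mark
-3.2 [[255.0, 397.0], [253.0, 444.0]]
-3.0 [[248.0, 392.0], [237.0, 430.0]]
-2.8 [[242.0, 385.0], [222.0, 413.0]]
-2.6 [[236.0, 377.0], [208.0, 395.0]]
-2.4 [[231.0, 368.0], [196.0, 375.0]]
-2.2 [[227.0, 360.0], [186.0, 355.0]]
-2.0 [[224.0, 351.0], [179.0, 336.0]]
-1.8 [[222.0, 343.0], [175.0, 317.0]]
```

View pics/c7.png

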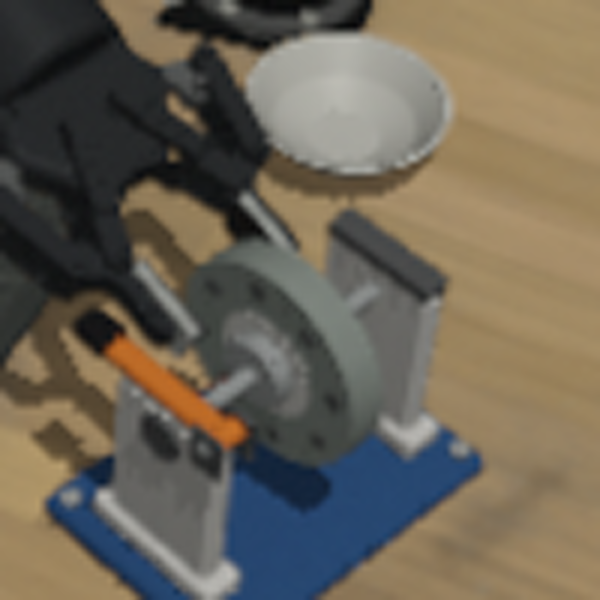

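The mark is no longer visible. Only angles between about -2.75 and -2.45 would hide it behind the axle and keeper (crop around (215,390)), and the expected second stop is about -2.55. The midpoint with the first stop (-1.73) is then about -2.15. I'll let it settle, re-grip, turn by +0.4 and measure.

Request:
apply_moves(slide=[[0,0,0],[0,0,0],[0,0,0],[0,0,0],[0,0,0],[0,0,0],[0,0,0],[0,0,0],[0,0,0],[0,0,0],[0,0,0],[0,0,0]], dr=[[0,0,0],[0,0,0],[0,0,0],[0,0,0],[0,0,0],[0,0,0],[0,0,0],[0,0,0],[0,0,0],[0,0,0],[0,0,0],[0,0,0]], fingers=[0.4,0.4,0.4,0.4,0.4,0.4,0.4,0.4,0.4,0.4,0.4,0.4])

```text
clock: 14.15
tool_pos: [557.7, 59.8, 85.3]
tcp_rot: [-3.142, -1.201, -1.385]
ft_force: [0.6, -0.1, 0.3]
opening: 0.598
gripper_force: 0.0
```

Request:
apply_moves(slide=[[0,0,0],[0,0,0],[0,0,0],[0,0,0],[0,0,0],[0,0,0],[0,0,0],[0,0,0],[0,0,0],[0,0,0],[0,0,0],[0,0,0]], dr=[[0,0,0],[0,0,0],[0,0,0],[0,0,0],[0,0,0],[0,0,0],[0,0,0],[0,0,0],[0,0,0],[0,0,0],[0,0,0],[0,0,0]], fingers=[0.4,0.4,0.4,0.4,0.4,0.4,1,1,1,1,1,1])

```text
clock: 15.15
tool_pos: [558.5, 60.2, 85.4]
tcp_rot: [-3.139, -1.2, -1.387]
ft_force: [6.7, -0.6, -1.3]
opening: 0.199
gripper_force: 33.6
```

Request:
apply_moves(slide=[[-0.005,0,0],[-0.01,0,-0.001],[-0.015,0,-0.002],[-0.02,0,-0.004],[-0.02,0,-0.004],[-0.02,0,-0.004]], dr=[[0,-0.127,0],[0,-0.255,0],[0,-0.382,0],[0,-0.51,0],[0,-0.51,0],[0,-0.51,0]], fingers=[1,1,1,1,1,1])

```text
clock: 15.65
tool_pos: [558.2, 62.7, 82.7]
tcp_rot: [-3.136, -0.796, -1.39]
ft_force: [0.3, 5.5, -0.2]
opening: 0.207
gripper_force: 34.3
```

```bash
python3 - <<'E'
from h import *
for k in range(3): mark()
bar();o=arm.observe();print(o["ft_force"],o["tcp_rot"],o["opening"]*85,o["gripper_force"])
E
```

```text
scene mark 13 -2.143 [ -9.  28. -18.] t 15.7
scene mark 13 -2.148 [ -8.  28. -19.] t 15.75
scene mark 13 -2.153 [ -8.  29. -19.] t 15.8
bar slope [6.25802416e-04 1.12129744e+02] 33.74981190348592 92
[1.92365352 4.55296459 6.35395651] [-3.13998172 -0.80195917 -1.38481167] 17.703025540824108 34.87633287906647
```

The second stop comes out at -2.55 and the first was -1.73, so heavy side down is at about -2.14. The rotor is held at -2.15 with the keeper level, so I'm handing in.

```bash
python3 -c "
from station import arm
print(arm.sign_off())"
```

```text
the job is handed in; nothing more can be done
None
```

I handed the job in at about 16 s of the 64 s allowed: the keeper is shut, and the rotor is gripped and still with its heavy side within an estimated few degrees of straight down (mark at -2.15 rad; the two stops, -1.73 and -2.55, put it at -2.14). The bowl, tape and jar were not knowingly touched, and no verdict came back.

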